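Lock the V-block in the fixture with its eccentric knob

ROBOT

A 6-joint arm with a two-finger parallel gripper is mounted at the origin on a cart in front of the work surface, level with it; the furniture and walls round the work are solid. World frame = base frame: x ahead of the robot, y to its left, z up, the work surface at z = 0. Lengths are in m, angles in rad, forces in N, time in s.
With the tool pointing down it reaches from about 0.35 to 0.975 m from the base axis. Payload 4.9 kg.
Tool frame: the origin (TCP) lies at the very end of the fingers, on their centre line; the grasp point (between the pads) lies 19 mm behind it; z points along the fingers, y is the direction in which the jaws open and shut (so a half turn about z gives the same grasp; the last joint's range is limited). The gripper opens to 85 mm and grips with 20 to 120 N. Pads are 22 mm wide; open, the fingers measure 114 mm over their backs; the gripper's body (76 mm by 85 mm) begins 54 mm behind the grasp point. The pads swing forward as they close: fully open they stand 13 mm farther back than shut.
Start: joints at [1.228, 0.053, 1.613, -0, 1.476, -0.119], TCP at [0.139, 0.609, 0.231] pointing down, gripper open.
Joint ranges: [-3.01, 3.01], [-1.01, 2.22], [0.06, 2.58], [-1.02, 4.17], [0.09, 2.62], [-3.14, 3.14]. Speed limits (rad/s): [2.57, 2.57, 3.14, 3.14, 3.14, 3.14].

INTERFACE

Orientations are given as a unit quaternion [w, x, y, z].
In Python, from plant import state, eyes, job_done gives the robot as it stands.
- The arm moves only by the tool apply_moves, never from a script. Its argument "commands" is a list of rows, each an object with "linear": the shift along the tool's x, y, z in m, a list of three; "delta_rot": the turn, a rotation vector about the tool's x, y, z in degrees, a list of three; "fingers": the closure in counts, from 0 (fully open) to 255 (shut). In form: [{"linear": [x, y, z], "delta_rot": [wx, wy, wz], "fingers": fingers}, ...]. A call has exactly 8 rows; each row is the pose to reach, as a shift and turn from the pose commanded when the call began, along the tool's axes at that moment; what a row does not reach only later rows make up. A row lasts 1/10 s, in which the tool goes at most 50 mm and 8.59 degrees, less where a joint would pass 70% of its speed; a pose out of reach is approached as far as the arm can. A call with a gripper value outside its range is refused whole. The fingers move at their own pace and stop on an object; the grip force is fixed at half the most. Time passes only in rows, so rows that repeat a pose let the fingers close, or fill a call up. It gives the time, the measured TCP pose, the force and the opening at its end, in the units of the state.
- state(): the state, without advancing time (a new reading comes with each control period).
- eyes.grab_frame(name): name is "side" or "top"; returns the picture (400x640x3 uint8, red, green, blue); there is no depth.
- eyes.camera_params(name): a dict with "fx", "fy", "cx", "cy" (pixels), "k1" (the pictures are not rectified: a ray, as slopes to the right and down, at radius r is drawn at 1 + k1 r^2 times it, then the intrinsics apply), "position" and "rotation" of the camera in the world. Camera axes: x right, y down, z forward; pixel columns grow to the right and rows downward; lengths in m; the calibration is good to about 2 mm. A picture is of the moment at which its call begins. camera_params takes no time and is no camera call.
- job_done(): hands the job in, once; it reports no verdict.
The state is a dict: "time": time; "joint_pos": joint angles; "joint_vel": joint speeds; "joint_efforts": joint torques, N m; "tool_pos": TCP position; "tool_rot": TCP orientation; "contact_force": force on the tool from outside, world axes, zero at the start; "ft_torque": the same for the moment, N m; "gripper_width": opening from 0.0 (shut) to 1.0 (fully open).
Only numpy, scipy, OpenCV 4.12 (cv2) and the standard library are available. Lean on these libraries where they do the work, as an engineer would, in place of code of your own. Each camera call takes 0.05 s, during which the arm holds its last target.

TASK

Clamp the steel V-block in the two-place fixture: turn the eccentric knob in front of it clockwise (seen from above) until the lobe has pushed the block back against the pad of the fence and bears on it firmly, then let go. The black eyepiece parked in the other place must stay loose, so leave its knob alone.

Things in the scene. Friction and masses are not known exactly. Their poses are not given: they have to be found in the camera images.
- v_block: Loose ground-steel V-block, 0.3 kg, 46 mm long, 38 wide, 32 high, V groove along its top. Stands in the fixture's left or right place, its 38 mm width between knob and fence, 5 mm left of its pivot. Origin: centre of underside; x along the groove, z up. The other place holds a loose black knurled eyepiece, 34 mm across, 40 high. Tight, the block touches the fence's pad and the lobe at once.
- fixture: Fixed aluminium plate, 112 x 250 x 8 mm; a dark steel fence on its far side (28 above the plate) with a sprung blue pad (gives 2 mm) per place. Origin: underside, midway between the knob pivots; x square to the fence, from knobs to fence; y left along it; z up. Pivots at x 0, y +65 (left place) and -65 (right); pad faces at x 58. A tall partition is at the desk's left end (y 450 from the robot).
- cam_left: Left place's knob: red eccentric disc, diameter 32, 10-28 mm above the desk, centre 8 off the upright pivot; on top a black grip bar 46 long, 12 thick, 54-82 above the desk, centred on the pivot. Origin: on the pivot, 10 above the desk; x from pivot to lobe (along the bar to its white dot), z up. x starts 115-135 deg counter-clockwise of the fixture's x (135 is its stop that way).
- cam_right: Right place's knob, the same as cam_left in every way. For both: turned clockwise, the lobe swings left and on to the fence; it pushes the V-block to the fence's pad and is tight once its x is 60 deg from the fixture's x; a stop ends the turn at 45 deg, where it bears hardest (20 N), which is fine. 0.15 Nm turns it (about 0.4 when tight); it stays where it is left.
There are look-alikes about, which are no part of the job. Several things have the shape of the v_block; the one meant has the colours described above.

How it is judged:
At the end, for the whole second after the job is handed in: The V-block stands upright (within 10 degrees) and square to the fence (within 10 degrees) in its place, its centre within 5 mm of where it touches the fence's pad, at rest, and the lobe of its knob bears on it with more than 4 N with the knob released (contact force between any of cam_left, cam_right and v_block above 4 N and x of v_block in the frame of fixture above 0.034 m and angle between the x axis of v_block and the y axis of fixture, either way round below 0.17 rad and angle between v_block's own z axis and vertical below 0.17 rad and linear speed of v_block below 0.02 m/s).
It fails at once if the knob at the eyepiece (the one away from the V-block) is turned clockwise past about 100 degrees from the fixture's x, towards clamping ((horizontal distance between v_block and cam_left above 0.09 m and angle between the x axis of cam_left and the x axis of fixture, either way round above 1.4 rad) or (horizontal distance between v_block and cam_right above 0.09 m and angle between the x axis of cam_right and the x axis of fixture, either way round above 1.4 rad)).
It also fails if it takes over 29 s, if anything falls off the work surface, if the arm or the gripper's body presses on something with over 40 N, if the wrist force passes 120 N, or if a joint passes its speed limit or range.

## Working session

There is one attempt and no reset: what is moved stays moved. The work goes in short steps, Python scripts to look and compute and a tool call to move; the robot and the scene stay as the last step left them, time stands still between calls to the robot, and variables do not carry over. Pictures are saved under pics/ and viewed, and the job is handed in when it is done.

Besides the shell and the picture viewer there is one more tool, called after ">>>" as name([rows], argument=value, ...), one row to a line, values as JSON. apply_moves: Moves the arm, as the interface text tells. Its arguments: {"type":"object","properties":{"commands":{"type":"array","items":{"type":"object","properties":{"linear":{"type":"array","items":{"type":"number"}},"delta_rot":{"type":"array","items":{"type":"number"}},"fingers":{"type":"number"}}}}},"required":["commands"]}

```bash
mkdir -p pics; ls; python3 - <<'E'
from plant import state, eyes
import cv2
for n in("top","side"):
    f=eyes.grab_frame(n); cv2.imwrite(f"pics/{n}0.png",f[:,:,::-1]); print(eyes.camera_params(n))
print(state())
E
```

```text
pics
{'fx': 469.21422680416424, 'fy': 469.21422680416424, 'cx': 322.28372873431243, 'cy': 194.05136655319987, 'k1': -0.10641032516858105, 'position': array([0.44492805, 0.01951407, 0.87710177]), 'rotation': array([-0.02697933,  0.71402547, -0.69942445,  0.01565806])}
{'fx': 495.24901627852256, 'fy': 495.24901627852256, 'cx': 314.523612062988, 'cy': 201.338626192908, 'k1': -0.12321808707796242, 'position': array([ 0.08294143, -0.8156368 ,  0.572238  ]), 'rotation': array([-0.48954812,  0.84048351, -0.20540568,  0.10834491])}
{'time': 0.1, 'joint_pos': array([ 1.22797398e+00,  5.33107868e-02,  1.61415122e+00,  1.11092712e-06,
        1.47599205e+00, -1.18976020e-01]), 'joint_vel': array([ 1.34344641e-03, -1.92542579e-06, -2.39325927e-03,  5.31624096e-04,
       -1.71938107e-03,  3.70667323e-04]), 'joint_efforts': array([ 4.23509914e-05, -3.94899988e+01, -3.71363425e+01, -1.17163440e-04,
        3.86559666e-03, -5.78669699e-06]), 'tool_pos': array([0.13853396, 0.60888008, 0.23017686]), 'tool_rot': array([-2.13531747e-04,  1.11689641e-01,  9.93742702e-01, -9.05873934e-04]), 'contact_force': array([ 0.52054036,  0.304084  , -0.53114082]), 'ft_torque': array([ 0.0060011 ,  0.00990597, -0.0102546 ]), 'gripper_width': 1.001280839008596}
```

View pics/top0.png

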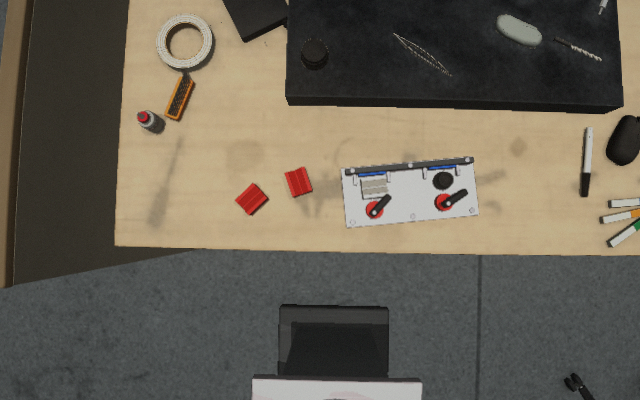

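View pics/side0.png

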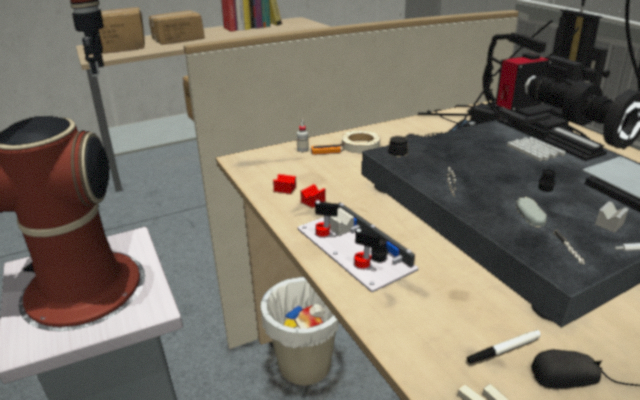

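```bash
cat > h.py <<'E'
import numpy as np, cv2
from plant import state, eyes
from scipy.spatial.transform import Rotation as R
def cam(n):
    p=eyes.camera_params(n); q=p['rotation']
    M=R.from_quat([q[1],q[2],q[3],q[0]]).as_matrix()
    return p,M
def ray(n,uv):
    p,M=cam(n)
    K=np.array([[p['fx'],0,p['cx']],[0,p['fy'],p['cy']],[0,0,1]])
    x=cv2.undistortPoints(np.array([[uv]],float),K,np.array([p['k1'],0,0,0,0]))[0,0]
    return p['position'],M@np.array([x[0],x[1],1])
def at(n,uv,z):
    o,d=ray(n,uv); return o+d*(z-o[2])/d[2]
def proj(n,X):
    p,M=cam(n)
    K=np.array([[p['fx'],0,p['cx']],[0,p['fy'],p['cy']],[0,0,1]])
    c=(np.atleast_2d(X)-p['position'])@M
    return cv2.projectPoints(c,np.zeros(3),np.zeros(3),K,np.array([p['k1'],0,0,0,0]))[0][:,0]
E
python3 - <<'E'
from h import *
a=cv2.imread('pics/top0.png')[145:240,330:490]; cv2.imwrite('pics/topc.png',cv2.resize(a,None,fx=5,fy=5,interpolation=cv2.INTER_CUBIC))
a=cv2.imread('pics/side0.png')[190:300,290:425]; cv2.imwrite('pics/sidec.png',cv2.resize(a,None,fx=5,fy=5,interpolation=cv2.INTER_CUBIC))
for uv in [(117,246),(126,0),(345,228),(479,214),(342,168),(474,157),(6,288)]: print(uv,at('top',uv,0.0))
p,M=cam('top');print(M)
# partition: side pixels on plane y=.45
for uv in [(187,52),(519,12),(218,158),(230,345)]:
    for y in (.45,):
        o,d=ray('side',uv); print(uv,o+d*(y-o[1])/d[1])
E
```

```text
(117, 246) [0.39008026 0.42541059 0.        ]
(126, 0) [0.88178754 0.43828413 0.        ]
(345, 228) [ 0.43518836 -0.00957552  0.        ]
(479, 214) [ 0.46610282 -0.26153612  0.        ]
(342, 168) [ 0.54752286 -0.00188416  0.        ]
(474, 157) [ 0.57389464 -0.25193708  0.        ]
(6, 288) [0.29800517 0.65880273 0.        ]
[[ 0.02112051 -0.99796886  0.06010051]
 [-0.99965864 -0.0201551   0.0166246 ]
 [-0.0153795  -0.06043112 -0.99805388]]
(187, 52) [0.35587629 0.45       0.29578454]
(519, 12) [1.52470852 0.45       0.30669826]
(218, 158) [ 0.40368012  0.45       -0.01095802]
(230, 345) [ 0.35819016  0.45       -0.72999623]
```

View pics/topc.png

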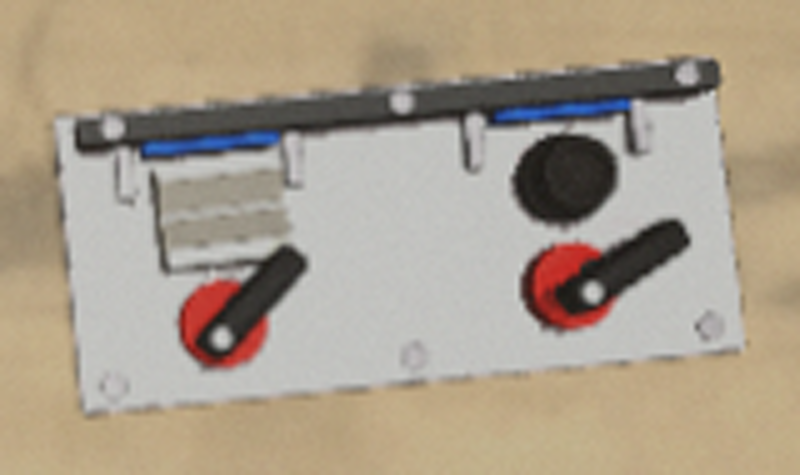

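View pics/sidec.png

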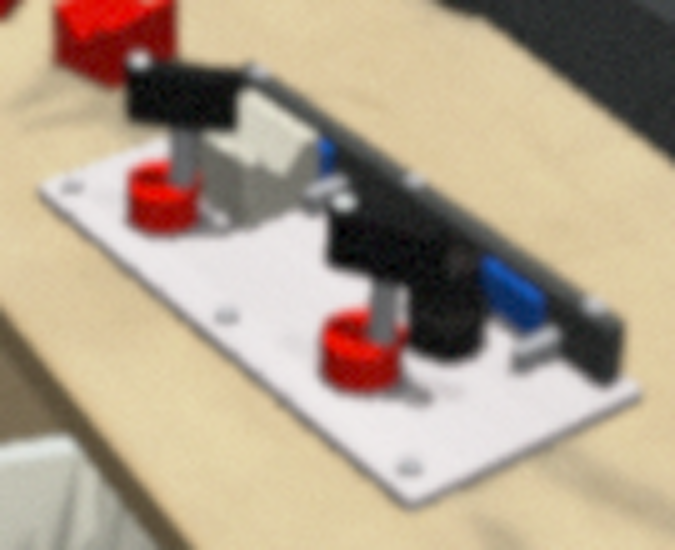

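```bash
python3 - <<'E'
from h import *
c=lambda x,y:((x+.5)/5-.5+330,(y+.5)/5-.5+145)
NL,NR,FL=[at('top',c(*p),.008)[:2] for p in((85,413),(743,350),(57,118))]
print(NL,NR,FL,np.linalg.norm(NR-NL),np.linalg.norm(FL-NL))
y=(NL-NR)/np.linalg.norm(NL-NR); x=np.array([y[1],-y[0]]); print('fixture yaw',np.degrees(np.arctan2(x[1],x[0])))
dx=(FL-NL);print(np.degrees(np.arctan2(dx[1],dx[0])))
mid=(NL+NR)/2
for nm,p,z in [('Ldot',(221,337),.082),('Lbarfar corners',(284,246),.082),('',(306,265),.082),('Lbar near',(199,340),.082),('',(222,355),.082),
   ('Rdot',(593,291),.082),('Rbarfar',(676,220),.082),('',(690,243),.082),('padL',(142,150),.036),('padL',(280,141),.036),('padR',(496,115),.036),('padR',(630,106),.036),
   ('vb nearL',(168,270),.008),('vb nearL top',(170,247),.040),('vb nearR top',(290,230),.04),('vb farL top',(155,175),.04),('vb farR top',(283,165),.04)]:
    P=at('top',c(*p),z)[:2]; print(nm,P.round(4),'fix',np.round([(P-mid)@x*1000,(P-mid)@y*1000],1))
E
```

```text
[ 0.4368139  -0.01223808] [ 0.46476447 -0.25745628] [5.46175705e-01 1.65412108e-04] 0.2468059941411325 0.11006294016055201
fixture yaw 6.502648444068707
6.47066949633569
Ldot [ 0.4641 -0.0551] fix [22.3 77.7]
Lbarfar corners [ 0.4954 -0.0761] fix [51.  53.3]
 [ 0.4891 -0.0836] fix [43.9 46.5]
Lbar near [ 0.463  -0.0477] fix [22.  85.2]
 [ 0.458  -0.0556] fix [16.2 78. ]
Rdot [ 0.4822 -0.1819] fix [ 25.9 -50.3]
Rbarfar [ 0.5071 -0.2105] fix [ 47.3 -81.5]
 [ 0.4993 -0.2153] fix [ 39.1 -85.5]
padL [ 0.5319 -0.03  ] fix [92.5 95. ]
padL [ 0.5362 -0.0797] fix [91.1 45.1]
padR [ 0.5473 -0.1579] fix [ 93.3 -33.8]
padR [ 0.5517 -0.2068] fix [ 92.1 -83. ]
vb nearL [ 0.4903 -0.042 ] fix [49.8 87.7]
vb nearL top [ 0.4969 -0.0403] fix [56.5 88.7]
vb nearR top [ 0.5039 -0.0832] fix [58.6 45.3]
vb farL top [ 0.5226 -0.0346] fix [82.7 91.5]
vb farR top [ 0.5272 -0.0804] fix [82.1 45.4]
```

>>> apply_moves([
  {"linear": [0,0,-0.04],"delta_rot": [0,0,0],"fingers": 0},
  {"linear": [0,0,-0.08],"delta_rot": [0,0,0],"fingers": 0},
  {"linear": [0,0,-0.12],"delta_rot": [0,0,0],"fingers": 0},
  {"linear": [0,0,-0.15],"delta_rot": [0,0,0],"fingers": 0},
  {"linear": [-0.028,-0.034,-0.15],"delta_rot": [0,0,0],"fingers": 0},
  {"linear": [-0.056,-0.068,-0.15],"delta_rot": [0,0,0],"fingers": 0},
  {"linear": [-0.084,-0.102,-0.15],"delta_rot": [0,0,0],"fingers": 0},
  {"linear": [-0.112,-0.136,-0.15],"delta_rot": [0,0,0],"fingers": 0},
])

```text
time: 0.9
tool_pos: [0.218, 0.4503, 0.3807]
tool_rot: [-0.0, 0.111, 0.994, -0.0]
contact_force: [0.8, -0.2, 0.1]
gripper_width: 0.999
```

>>> apply_moves([
  {"linear": [-0.028,-0.034,0],"delta_rot": [0,0,4],"fingers": 0},
  {"linear": [-0.056,-0.068,0],"delta_rot": [0,0,8],"fingers": 0},
  {"linear": [-0.084,-0.102,0],"delta_rot": [0,0,12],"fingers": 0},
  {"linear": [-0.112,-0.136,0],"delta_rot": [0,0,16],"fingers": 0},
  {"linear": [-0.14,-0.17,0],"delta_rot": [0,0,20],"fingers": 0},
  {"linear": [-0.168,-0.204,0],"delta_rot": [0,0,24],"fingers": 0},
  {"linear": [-0.196,-0.238,0],"delta_rot": [0,0,28],"fingers": 0},
  {"linear": [-0.224,-0.272,0],"delta_rot": [0,0,30],"fingers": 60},
])

```text
time: 1.7
tool_pos: [0.376, 0.1353, 0.381]
tool_rot: [0.0, 0.366, 0.931, 0.0]
contact_force: [1.3, 0.9, -0.0]
gripper_width: 0.857
```

```bash
python3 - <<'E'
from h import *
# side-cam check of the predicted bar
piv=np.array([.4767,-.0661]); a=np.radians(137.8); u=np.array([np.cos(a),np.sin(a)])
n=np.array([-u[1],u[0]])
im=cv2.imread('pics/side0.png'); 
pts=[np.r_[piv+s*.023*u+t*.006*n,z] for z in(.054,.082) for s in(-1,1) for t in(-1,1)]
uv=proj('side',pts); print(uv.round(1), 'crop',((uv-[290,190])*5).round())
s=state();print(s['tool_pos'],s['tool_rot'],s['joint_pos'])
E
```

```text
[[337.8 215.4]
 [336.4 218.4]
 [315.6 212.6]
 [314.1 215.6]
 [337.8 203.3]
 [336.5 206.3]
 [315.4 200.6]
 [313.8 203.5]] crop [[239. 127.]
 [232. 142.]
 [128. 113.]
 [120. 128.]
 [239.  66.]
 [232.  81.]
 [127.  53.]
 [119.  67.]]
[0.37598032 0.13530361 0.38096817] [3.91225579e-05 3.65921064e-01 9.30645887e-01 7.82422556e-05] [ 1.58595199e-01 -5.47605887e-01  1.86799153e+00  9.80424916e-05
  1.82106009e+00 -6.62932207e-01]
```

>>> apply_moves([
  {"linear": [-0.042,-0.016,0],"delta_rot": [0,0,0],"fingers": 110},
  {"linear": [-0.084,-0.032,0],"delta_rot": [0,0,0],"fingers": 110},
  {"linear": [-0.126,-0.047,0.02],"delta_rot": [0,0,0],"fingers": 110},
  {"linear": [-0.168,-0.063,0.06],"delta_rot": [0,0,0],"fingers": 110},
  {"linear": [-0.211,-0.079,0.1],"delta_rot": [0,0,0],"fingers": 110},
  {"linear": [-0.211,-0.079,0.14],"delta_rot": [0,0,0],"fingers": 110},
  {"linear": [-0.211,-0.079,0.18],"delta_rot": [0,0,0],"fingers": 110},
  {"linear": [-0.211,-0.079,0.22],"delta_rot": [0,0,0],"fingers": 110},
])

```text
time: 2.5
tool_pos: [0.4758, -0.0649, 0.1582]
tool_rot: [-0.001, 0.366, 0.931, -0.0]
contact_force: [0.1, 0.0, -0.5]
gripper_width: 0.569
```

```bash
python3 - <<'E'
from h import *
s=state();print(s['tool_pos'],s['tool_rot'],s['joint_pos'],s['gripper_width'])
for n in("top","side"):
    f=eyes.grab_frame(n)[:,:,::-1]
    a=f[110:250,310:510] if n=='top' else f[130:290,270:430]
    cv2.imwrite(f"pics/{n}1.png",cv2.resize(a,None,fx=4 if n=='top' else 3.7,fy=4 if n=='top' else 3.7,interpolation=cv2.INTER_CUBIC))
E
```

```text
[ 0.47580415 -0.06487467  0.15816966] [-1.23882450e-03  3.65764884e-01  9.30706452e-01 -1.23940570e-04] [-2.90626912e-01 -2.46395770e-01  2.01527859e+00 -4.03266978e-05
  1.37519954e+00 -1.11250574e+00] 0.5687530731051673
```

View pics/top1.png

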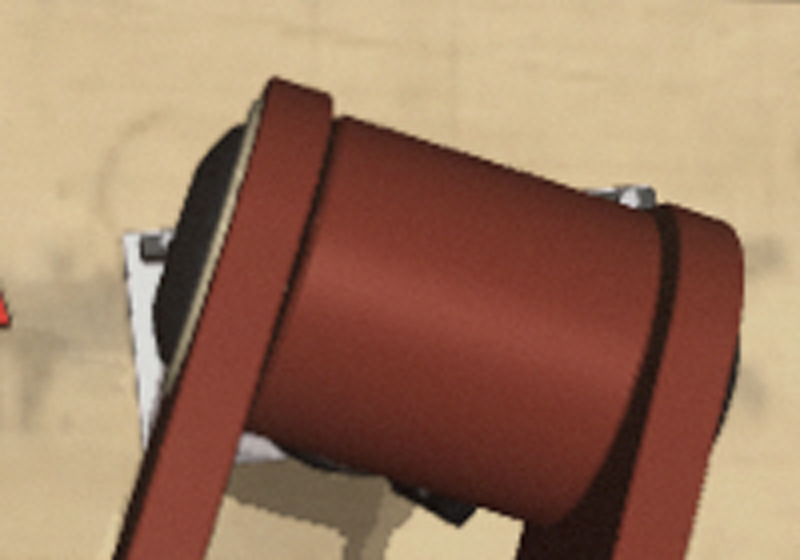

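View pics/side1.png

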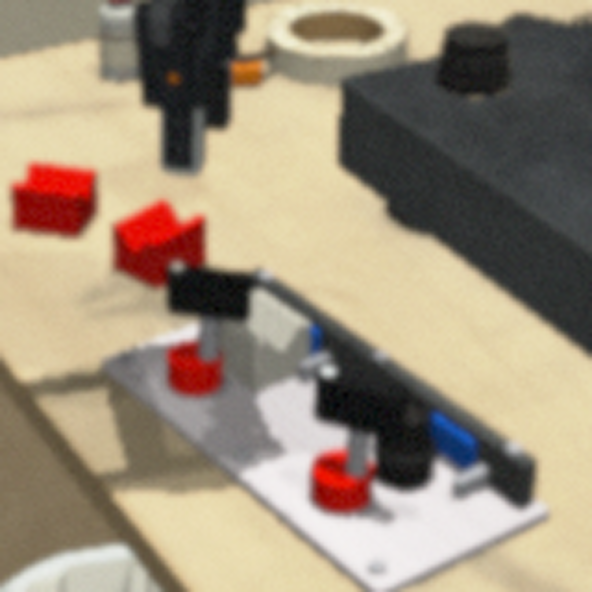

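```bash
python3 - <<'E'
from h import *
for z in (.028,.045,.054,.068,.082): print(z,((proj('side',[[.4767,-.0661,z]])-[290,190])*5+2).round(1))
print(((proj('side',[state()['tool_pos']])-[270,130])*3.7+1.4).round(1))
E
```

```text
0.028 [[182. 184.]]
0.045 [[181.7 148.4]]
0.054 [[181.6 129.4]]
0.068 [[181.3  99.4]]
0.082 [[181.   68.9]]
[[196.1 151.8]]
```

>>> apply_moves([
  {"linear": [0,0,0.03],"delta_rot": [0,0,0],"fingers": 110},
  {"linear": [0,0,0.06],"delta_rot": [0,0,0],"fingers": 110},
  {"linear": [0,0,0.09],"delta_rot": [0,0,0],"fingers": 110},
  {"linear": [0,0,0.106],"delta_rot": [0,0,0],"fingers": 130},
  {"linear": [0,0,0.106],"delta_rot": [0,0,0],"fingers": 150},
  {"linear": [0,0,0.106],"delta_rot": [0,0,0],"fingers": 160},
  {"linear": [0,0,0.106],"delta_rot": [0,0,0],"fingers": 160},
  {"linear": [0,0,0.106],"delta_rot": [0,0,0],"fingers": 160},
])

```text
time: 3.4
tool_pos: [0.4783, -0.0647, 0.0574]
tool_rot: [0.002, 0.365, 0.931, 0.0]
contact_force: [0.7, -0.1, -0.4]
gripper_width: 0.376
```

```bash
python3 - <<'E'
from h import *
s=state();print(s['tool_pos'],s['tool_rot'],s['joint_pos'],s['gripper_width'])
n="side"
f=eyes.grab_frame(n)[:,:,::-1]
a=f[170:290,280:420]
cv2.imwrite(f"pics/{n}2.png",cv2.resize(a,None,fx=5,fy=5,interpolation=cv2.INTER_CUBIC))
E
```

```text
[ 0.47828819 -0.06474908  0.05739889] [1.76097034e-03 3.65008652e-01 9.31002450e-01 1.44159824e-04] [-2.88898687e-01 -1.15589326e-01  2.08449101e+00 -1.17569109e-05
  1.16915726e+00 -1.11240502e+00] 0.37592407647033044
```

View pics/side2.png

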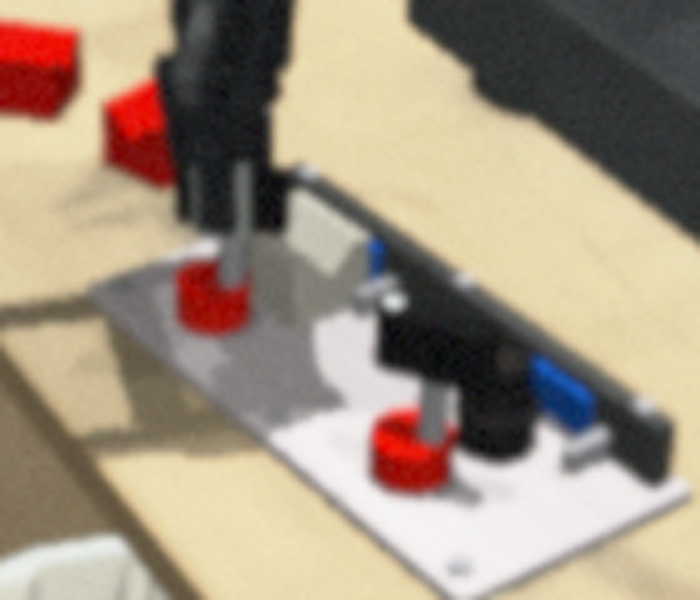

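>>> apply_moves([
  {"linear": [0,0,0.003],"delta_rot": [0,0,0],"fingers": 160},
  {"linear": [0,0,0.003],"delta_rot": [0,0,0],"fingers": 200},
  {"linear": [0,0,0.003],"delta_rot": [0,0,0],"fingers": 255},
  {"linear": [0,0,0.003],"delta_rot": [0,0,0],"fingers": 255},
  {"linear": [0,0,0.003],"delta_rot": [0,0,0],"fingers": 255},
  {"linear": [0,0,0.003],"delta_rot": [0,0,0],"fingers": 255},
  {"linear": [0,0,0.003],"delta_rot": [0,0,0],"fingers": 255},
  {"linear": [0,0,0.003],"delta_rot": [0,0,0],"fingers": 255},
])

```text
time: 4.25
tool_pos: [0.4751, -0.0658, 0.0523]
tool_rot: [-0.002, 0.365, 0.931, -0.002]
contact_force: [-8.6, -5.6, 6.6]
gripper_width: 0.13
```

```bash
python3 - <<'E'
from h import *
s=state();print(s['tool_pos'],s['tool_rot'],s['joint_pos'],s['gripper_width'],s['contact_force'],s['ft_torque'])
E
```

```text
[ 0.47512524 -0.06576331  0.05234104] [-0.00178621  0.36462609  0.9311494  -0.00232792] [-0.29029544 -0.10946618  2.08859666 -0.00472497  1.16641209 -1.11275832] 0.13003481390174615 [-8.62429349 -5.62331728  6.55163091] [-0.73914183  1.11029111  0.14273141]
```

>>> apply_moves([
  {"linear": [0,-0.001,0],"delta_rot": [0,0,0],"fingers": 255},
  {"linear": [0,-0.002,0],"delta_rot": [0,0,4],"fingers": 255},
  {"linear": [0,-0.002,0],"delta_rot": [0,0,9],"fingers": 255},
  {"linear": [0,-0.002,0],"delta_rot": [0,0,14],"fingers": 255},
  {"linear": [0,-0.002,0],"delta_rot": [0,0,19],"fingers": 255},
  {"linear": [0,-0.002,0],"delta_rot": [0,0,24],"fingers": 255},
  {"linear": [0,-0.002,0],"delta_rot": [0,0,29],"fingers": 255},
  {"linear": [0,-0.002,0],"delta_rot": [0,0,32],"fingers": 255},
])

```text
time: 5.05
tool_pos: [0.4756, -0.0655, 0.0524]
tool_rot: [-0.0, 0.608, 0.794, 0.0]
contact_force: [0.9, 1.2, 0.6]
gripper_width: 0.131
```

```bash
python3 - <<'E'
from h import *
s=state();print(s['tool_pos'],s['tool_rot'],s['joint_pos'],s['gripper_width'],s['contact_force'],s['ft_torque'])
n="side"
f=eyes.grab_frame(n)[:,:,::-1]
a=f[170:290,280:420]
cv2.imwrite(f"pics/{n}3.png",cv2.resize(a,None,fx=5,fy=5,interpolation=cv2.INTER_CUBIC))
E
```

```text
[ 0.47560696 -0.06553086  0.05238528] [-1.02237448e-04  6.08467216e-01  7.93578932e-01  3.39406558e-04] [-2.92511322e-01 -1.11791302e-01  2.09061814e+00  7.70523953e-04
  1.16271702e+00 -5.55357965e-01] 0.13122444406572578 [0.92218579 1.17702128 0.60514112] [ 0.20769266 -0.08298224  0.14438951]
```

View pics/side3.png

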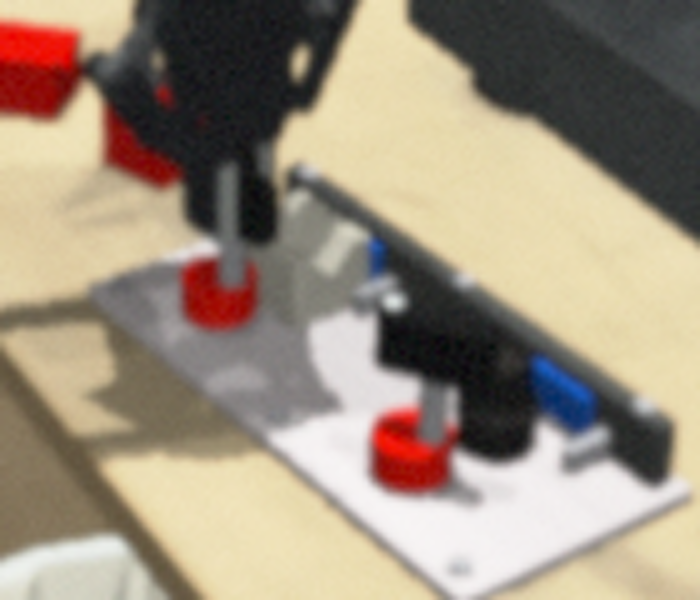

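>>> apply_moves([
  {"linear": [0,0,0],"delta_rot": [0,0,5],"fingers": 255},
  {"linear": [0,0,0],"delta_rot": [0,0,10],"fingers": 255},
  {"linear": [0,0,0],"delta_rot": [0,0,15],"fingers": 255},
  {"linear": [0,0,0],"delta_rot": [0,0,20],"fingers": 255},
  {"linear": [0,0,0],"delta_rot": [0,0,25],"fingers": 255},
  {"linear": [0,0,0],"delta_rot": [0,0,30],"fingers": 255},
  {"linear": [0,0,0],"delta_rot": [0,0,34],"fingers": 255},
  {"linear": [0,0,0],"delta_rot": [0,0,36],"fingers": 255},
])

```text
time: 5.9
tool_pos: [0.4763, -0.0655, 0.0524]
tool_rot: [0.0, 0.823, 0.568, 0.001]
contact_force: [3.9, 2.1, -2.7]
gripper_width: 0.129
```

```bash
python3 - <<'E'
from h import *
s=state();print(s['tool_pos'],s['tool_rot'],s['joint_pos'],s['gripper_width'],s['contact_force'],s['ft_torque'])
q=s['tool_rot'];print('fixang',2*np.degrees(np.arctan2(q[2],q[1]))-6.5)
n="side"
f=eyes.grab_frame(n)[:,:,::-1]
a=f[170:290,280:420]
cv2.imwrite(f"pics/{n}4.png",cv2.resize(a,None,fx=5,fy=5,interpolation=cv2.INTER_CUBIC))
E
```

```text
[ 0.4762922  -0.06553259  0.0523914 ] [4.23988185e-04 8.23360719e-01 5.67517244e-01 1.06021893e-03] [-2.92344979e-01 -1.11476671e-01  2.09032168e+00  1.22735375e-03
  1.16076088e+00  7.09876507e-02] 0.129082740963593 [ 3.86097039  2.09232066 -2.6884505 ] [ 0.25005064 -0.46148778  0.33989875]
fixang 62.65460447585379
```

View pics/side4.png

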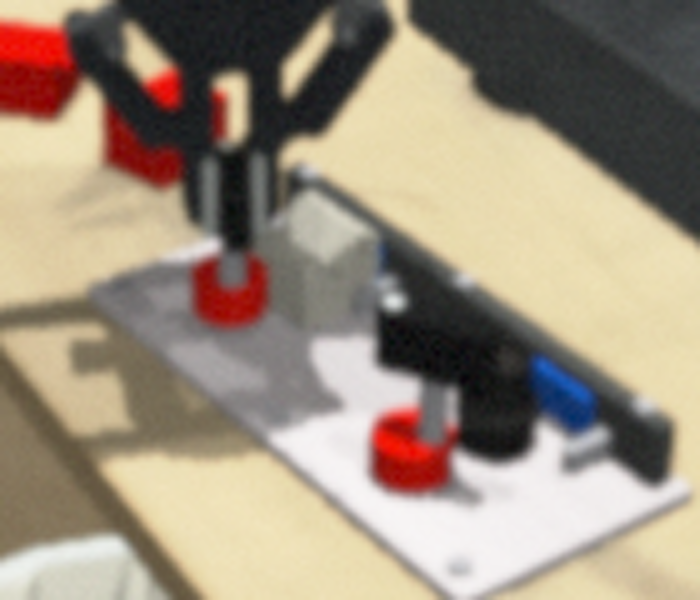

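>>> apply_moves([
  {"linear": [0,0,0],"delta_rot": [0,0,3],"fingers": 255},
  {"linear": [0,0,0],"delta_rot": [0,0,6],"fingers": 255},
  {"linear": [0,0,0],"delta_rot": [0,0,9],"fingers": 255},
  {"linear": [0,0,0],"delta_rot": [0,0,12],"fingers": 255},
  {"linear": [0,0,0],"delta_rot": [0,0,14],"fingers": 255},
  {"linear": [0,0,0],"delta_rot": [0,0,15],"fingers": 255},
  {"linear": [0,0,0],"delta_rot": [0,0,15],"fingers": 255},
  {"linear": [0,0,0],"delta_rot": [0,0,15],"fingers": 255},
])

```text
time: 6.75
tool_pos: [0.4765, -0.0656, 0.0524]
tool_rot: [0.001, 0.89, 0.457, 0.001]
contact_force: [4.8, 2.3, -3.2]
gripper_width: 0.132
```

```bash
python3 - <<'E'
from h import *
s=state();print(s['tool_pos'],s['tool_rot'],s['joint_pos'],s['gripper_width'],s['contact_force'],s['ft_torque'])
q=s['tool_rot'];print('fixang',2*np.degrees(np.arctan2(q[2],q[1]))-6.5)
E
```

```text
[ 0.47645972 -0.06562363  0.05239825] [5.44347993e-04 8.89673700e-01 4.56594888e-01 1.23298217e-03] [-2.92309502e-01 -1.11392958e-01  2.09023300e+00  1.01008388e-03
  1.16022129e+00  3.29755793e-01] 0.13184931638984618 [ 4.76031622  2.27777178 -3.21932544] [ 0.24115832 -0.72670793  0.46726313]
fixang 47.83525175228386
```

>>> apply_moves([
  {"linear": [0,0,0],"delta_rot": [0,0,0],"fingers": 200},
  {"linear": [0,0,0],"delta_rot": [0,0,0],"fingers": 160},
  {"linear": [0,0,0],"delta_rot": [0,0,0],"fingers": 150},
  {"linear": [0,0,0],"delta_rot": [0,0,0],"fingers": 150},
  {"linear": [0,0,-0.02],"delta_rot": [0,0,0],"fingers": 150},
  {"linear": [0,0,-0.06],"delta_rot": [0,0,0],"fingers": 150},
  {"linear": [0,0,-0.1],"delta_rot": [0,0,0],"fingers": 150},
  {"linear": [0,0,-0.14],"delta_rot": [0,0,0],"fingers": 150},
])

```text
time: 7.55
tool_pos: [0.475, -0.0658, 0.1936]
tool_rot: [-0.0, 0.89, 0.455, -0.0]
contact_force: [0.2, 0.2, -0.5]
gripper_width: 0.416
```

>>> apply_moves([
  {"linear": [0,0,-0.04],"delta_rot": [0,0,0],"fingers": 150},
  {"linear": [0.03,-0.03,-0.08],"delta_rot": [0,0,0],"fingers": 150},
  {"linear": [0.06,-0.06,-0.1],"delta_rot": [0,0,0],"fingers": 150},
  {"linear": [0.09,-0.09,-0.1],"delta_rot": [0,0,0],"fingers": 150},
  {"linear": [0.11,-0.12,-0.1],"delta_rot": [0,0,0],"fingers": 150},
  {"linear": [0.13,-0.15,-0.1],"delta_rot": [0,0,0],"fingers": 150},
  {"linear": [0.13,-0.18,-0.1],"delta_rot": [0,0,0],"fingers": 150},
  {"linear": [0.13,-0.18,-0.1],"delta_rot": [0,0,0],"fingers": 150},
])

```text
time: 8.35
tool_pos: [0.4039, 0.1467, 0.2925]
tool_rot: [-0.0, 0.889, 0.457, 0.0]
contact_force: [0.3, -0.6, 0.5]
gripper_width: 0.41
```

```bash
python3 - <<'E'
from h import *
s=state();print(s['time'],s['tool_pos'],s['gripper_width'],s['contact_force'])
for n in("top","side"):
    f=eyes.grab_frame(n)[:,:,::-1]
    cv2.imwrite(f"pics/{n}5.png",f)
    a=f[145:240,330:490] if n=='top' else f[170:290,280:420]
    cv2.imwrite(f"pics/{n}5c.png",cv2.resize(a,None,fx=5,fy=5,interpolation=cv2.INTER_CUBIC))
E
```

```text
8.35 [0.40387515 0.14672001 0.2924668 ] 0.4100317691117523 [ 0.30743637 -0.60567825  0.52123803]
```

View pics/top5c.png

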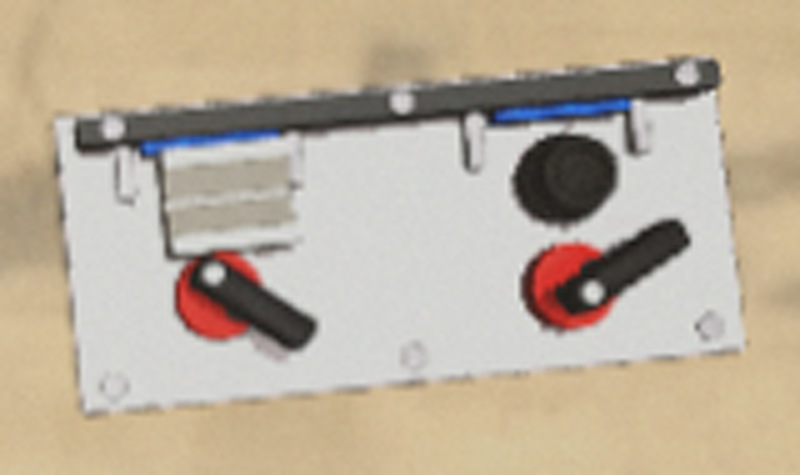

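View pics/side5c.png

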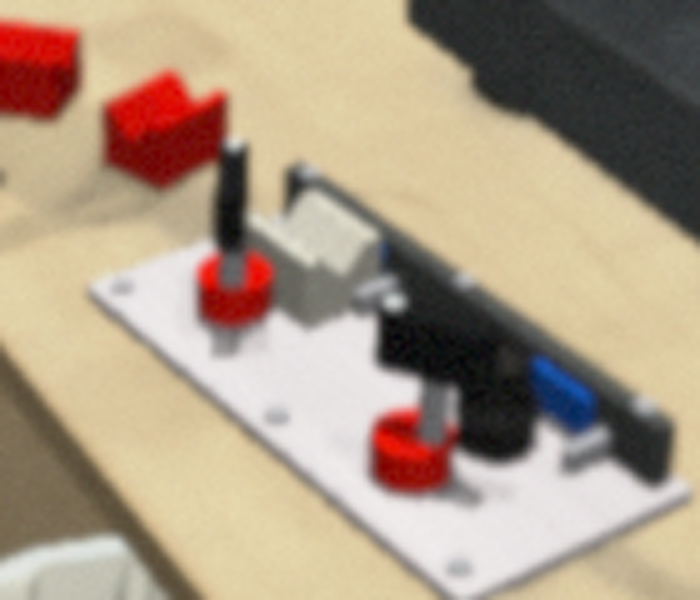

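```bash
python3 - <<'E'
from h import *
c=lambda x,y:((x+.5)/5-.5+330,(y+.5)/5-.5+145)
NL,NR=[at('top',c(*p),.008)[:2] for p in((85,413),(743,350))]
y=(NL-NR)/np.linalg.norm(NL-NR); x=np.array([y[1],-y[0]]); O=(NL+NR)/2+.0338*x
f=lambda p,z:(lambda P:np.array([(P-O)@x,(P-O)@y])*1000)(at('top',c(*p),z)[:2])
d=f((213,272),.082)-f((299,333),.082); print('knob',np.degrees(np.arctan2(d[1],d[0])))
T=[f(p,.04) for p in((160,152),(296,139),(172,250),(300,237))]
print(np.round(T,1),'centre',np.mean(T,0)); e=T[3]-T[2]; print(np.degrees(np.arctan2(e[0],-e[1])))
E
```

```text
knob 49.20836155373164
[[57.  88.9]
 [57.1 39.8]
 [21.6 88.1]
 [22.  42. ]] centre [39.42494152 64.69493394]
0.45491904494422913
```

```bash
python3 -c "
from plant import job_done; print(job_done())"
```

```text
the job is handed in; nothing more can be done
None
```

The V-block, which was in the left place, is clamped. I gripped the left knob's bar, turned it clockwise from about 131° to 48–49°, let go and backed the arm away. The job was handed in at about 8.5 s.

My last checks, from the final pictures:
- **Block:** it stands upright in the side view, flush on the blue pad. Its centre is at about x = 39 mm in the fixture frame (34 needed), and it is square to the fence within about 0.5°.
- **Left knob:** it stayed where I left it, at 49° in the picture against 48° from the tool pose. Both are well past the 60° tight mark. It took about 0.47 Nm at the end, which fits a tight clamp.
- **Right knob and eyepiece:** neither was touched, and they look unchanged from the first picture.

I could not measure the lobe's force on the block directly. That it bears with more than 4 N is inferred from the knob angle and the torque. No check failed or disagreed beyond a millimetre or two, or about a degree.

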